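Put the stray tire lever away with its twin and leave the lid up to air

TASK

The red tire levers came in damp. Raise the lid of the clear parts box that holds the other red lever, lay the stray red lever flat inside with it, and leave that lid standing about 60 degrees open so that they can air. Leave the box with the blue lever as it is and do not shift the other things on the bench.

Things in the scene. Friction and masses are not known exactly. Their poses are not given: they have to be found in the camera images.
- red_lever: the stray red plastic tire lever, lying flat on the green matting, right of the boxes, 110 mm long, 20 mm wide, 10 mm thick (the nose, the last 35 mm towards +x, is 15 mm wide and 6 mm thick). Origin: centre of its underside; x along its length, z up when it lies flat
- twin_lever: the other red tire lever, same shape and colour, lying flat inside one of the two boxes, in the half nearer the robot, 110 mm long, 20 mm wide, 10 mm thick (the nose, the last 35 mm towards +x, is 15 mm wide and 6 mm thick). Origin: centre of its underside; x along its length, z up when it lies flat
- blue_lever: a blue tire lever of the same shape, lying flat inside the other box, in the half nearer the robot, 110 mm long, 20 mm wide, 10 mm thick (the nose, the last 35 mm towards +x, is 15 mm wide and 6 mm thick). Origin: centre of its underside; x along its length, z up when it lies flat
- box_left: the left-hand (as the robot sees it) clear plastic parts box, fixed to the bench, 150 mm in x by 160 mm in y by 50 mm high, walls and floor 4 mm. Origin: centre of its underside; -x is its front, which faces the bench's left side (the boxes stand back to back); the hinge runs along the top of its back (+x) wall. Through its clear lid shows a red or a blue tire lever
- lid_left (a joint): angle of the clear lid of the left box: 0 is shut, grows as it opens, 60 degrees is 1.047, upright is 1.571, stop at 1.9. The hinge is stiff and stays where it is left (about 2 to 3 N at the tab). Lid 150 x 160 x 4 mm, with a white tab in the middle of the front edge
- tab_left (a point): middle of the outer edge of the white tab on the left lid; moves with the lid. The tab is 50 mm wide in y, 5 mm thick, sticks out 25 mm in front of the box's front wall, its underside 50 mm above the bench when shut; the edge lies 175 mm from the hinge line. The point's axes are the lid's: x points from the tab to the hinge
- hinge_left (a point): middle of the hinge line of the left lid, in the plane of the lid's underside, 50 mm above the bench; its y axis is the hinge line. The point's orientation turns with the lid
- box_right: the right-hand (as the robot sees it) clear plastic parts box, fixed to the bench, 150 mm in x by 160 mm in y by 50 mm high, walls and floor 4 mm. Origin: centre of its underside; -x is its front, which faces the bench's right side (the boxes stand back to back); the hinge runs along the top of its back (+x) wall. Through its clear lid shows a red or a blue tire lever
- lid_right (a joint): angle of the clear lid of the right box: 0 is shut, grows as it opens, 60 degrees is 1.047, upright is 1.571, stop at 1.9. The hinge is stiff and stays where it is left (about 2 to 3 N at the tab). Lid 150 x 160 x 4 mm, with a white tab in the middle of the front edge
- tab_right (a point): middle of the outer edge of the white tab on the right lid; moves with the lid. The tab is 50 mm wide in y, 5 mm thick, sticks out 25 mm in front of the box's front wall, its underside 50 mm above the bench when shut; the edge lies 175 mm from the hinge line. The point's axes are the lid's: x points from the tab to the hinge
- hinge_right (a point): middle of the hinge line of the right lid, in the plane of the lid's underside, 50 mm above the bench; its y axis is the hinge line. The point's orientation turns with the lid
- pump: black bike pump lying along its y axis at the back, 300 mm long, 28 mm thick; origin under its middle
- u_lock: steel U-lock lying flat at the back right, 235 mm in x by 140 mm in y, 30 mm thick; origin under its middle, crossbar at its -x end
- water_bottle: blue water bottle standing at the back left, 72 mm across, 190 mm high; origin under its middle
- oil_bottle: yellow chain-oil bottle standing at the right, 40 mm across, 110 mm high; origin under its middle
- bike_light: black bike light at the near left, 35 x 50 x 30 mm; origin under its middle
Things that resemble listed ones, but are neither listed nor needed, are in the scene too. What is shaped like the box_right but brown, orange or purple is not meant.

How it is judged:
On the way, in this order (a step that is already met when the one before it is completed fails the run):
1. the lid of the box with the red lever in it is raised (((horizontal distance between twin_lever and box_left below 0.09 m and value of joint lid_left above 0.6 rad) or (horizontal distance between twin_lever and box_right below 0.09 m and value of joint lid_right above 0.6 rad))), for 0.2 s.
2. the stray red lever is inside that box (((horizontal distance between twin_lever and box_left below 0.09 m and (x of red_lever in the frame of box_left between -0.065 and 0.065 m and y of red_lever in the frame of box_left between -0.072 and 0.072 m and z of red_lever in the frame of box_left between -0.005 and 0.032 m)) or (horizontal distance between twin_lever and box_right below 0.09 m and (x of red_lever in the frame of box_right between -0.065 and 0.065 m and y of red_lever in the frame of box_right between -0.072 and 0.072 m and z of red_lever in the frame of box_right between -0.005 and 0.032 m)))), for 0.2 s.
At the end, for the whole second after the job is handed in: Stray red lever released, at rest in the box with its twin, below the rim, within 25 degrees of flat (may lie on the twin); that lid at 60 +-10 degrees, still; other lid tab within 20 mm, and blue lever, pump, lock, bottles and light within 30 mm, of their starts (((horizontal distance between twin_lever and box_left below 0.09 m and value of joint lid_left between 0.873 and 1.222 rad and (x of red_lever in the frame of box_left between -0.065 and 0.065 m and y of red_lever in the frame of box_left between -0.072 and 0.072 m and z of red_lever in the frame of box_left between -0.005 and 0.032 m) and distance of tab_right from where it was at the start of the episode below 0.02 m) or (horizontal distance between twin_lever and box_right below 0.09 m and value of joint lid_right between 0.873 and 1.222 rad and (x of red_lever in the frame of box_right between -0.065 and 0.065 m and y of red_lever in the frame of box_right between -0.072 and 0.072 m and z of red_lever in the frame of box_right between -0.005 and 0.032 m) and distance of tab_left from where it was at the start of the episode below 0.02 m)) and angle between red_lever's own z axis and vertical below 0.45 rad and linear speed of red_lever below 0.03 m/s and velocity of joint lid_left between -0.03 and 0.03 rad/s and velocity of joint lid_right between -0.03 and 0.03 rad/s and distance of each of pump, u_lock, water_bottle, oil_bottle, bike_light, blue_lever from where it was at the start of the episode below 0.03 m); the robot touches nothing.
It fails at once if the lid of the box with the blue lever is raised or pushed (its tab moved more than 20 mm) ((horizontal distance between twin_lever and box_left below 0.09 m and distance of tab_right from where it was at the start of the episode above 0.02 m) or (horizontal distance between twin_lever and box_right below 0.09 m and distance of tab_left from where it was at the start of the episode above 0.02 m)).
It fails at once if another thing on the bench (pump, U-lock, bottles, light, blue lever) is shifted by more than 30 mm (distance of any of pump, u_lock, water_bottle, oil_bottle, bike_light, blue_lever from where it was at the start of the episode above 0.03 m).
It also fails if it takes over 70 s, if anything falls off the work surface, if the arm or the gripper's body presses on something with over 40 N, if the wrist force passes 120 N, or if a joint passes its speed limit or range.

ROBOT

A 7-joint arm with a two-finger parallel gripper is mounted at the origin on the work surface. World frame = base frame: x ahead of the robot, y to its left, z up, the work surface at z = 0. Lengths are in m, angles in rad, forces in N, time in s.
With the tool pointing down it reaches from about 0.425 to 0.8 m from the base axis. Payload 8.3 kg.
Tool frame: the origin (TCP) lies midway between the tips of the shut fingers; the grasp point (between the pads) lies 19 mm behind it; z points along the fingers, y is the line along which they close (so a half turn about z gives the same grasp; the last joint's range is limited). The gripper opens to 85 mm and grips with 20 to 120 N. Pads are 22 mm wide; open, the fingers measure 114 mm over their backs; the gripper's body (76 mm by 85 mm) begins 54 mm behind the grasp point. The pads swing forward as they close: fully open they stand 13 mm farther back than shut.
Start: joints at [1.213, 0.383, 0.016, 1.37, -0.006, 1.388, -0.046], TCP at [0.182, -0.598, 0.231] pointing down, gripper open.
Joint ranges: [-2.95, 2.95], [-0.25, 2.06], [-1.52, 1.56], [0.18, 2.33], [-1.44, 4.58], [0.02, 2.06], [-3.01, 3.01]. Speed limits (rad/s): [2.39, 2.39, 3.01, 3.01, 3.14, 3.14, 3.14].

INTERFACE

Orientations are given as a unit quaternion [w, x, y, z].
In Python, from plant import robot gives the robot as it stands.
- The arm moves only by the tool arm_command, never from a script. Its argument "steps" is one flat list of numbers, 7 for each row, row after row: the shift along the tool's x, y, z as a fraction of full scale, then the turn, a rotation vector about the tool's x, y, z as a fraction of full scale, then the closure, from 0 (fully open) to 1 (shut). In form: [x, y, z, rx, ry, rz, gripper, x, y, z, rx, ry, rz, gripper, ...]. A call has exactly 10 rows; each row is the pose to reach, as a shift and turn from the pose commanded when the call began, along the tool's axes at that moment; what a row does not reach only later rows make up. Full scale, the value 1, is 1000 mm for a shift and 60 degrees for a turn. A row lasts 1/12 s, in which the tool goes at most 41.7 mm and 7.16 degrees, less where a joint would pass 70% of its speed; a pose out of reach is approached as far as the arm can. A call with a number of a shift or a turn outside -1 to 1 is refused whole. A call with a gripper value outside its range is refused whole. The fingers move at their own pace and stop on an object; "grip_force" is the grip in N (left out, the last holds). Time passes only in rows, so rows that repeat a pose let the fingers close, or fill a call up. It gives the time, the measured TCP pose, the force, the opening and the grip force at its end, in the units of the state.
- robot.get_obs(): the state, without advancing time (a new reading comes with each control period).
- robot.snapshot(name): name is "scene" or "top"; returns the picture (420x560x3 uint8, red, green, blue); there is no depth.
- robot.camera_params(name): a dict with "fov_y" (degrees; the focal length in pixels is half the picture's height over the tangent of half this angle, whatever the lens; pixels are square), "cx", "cy" (the principal point, pixels), "k1" (the pictures are not rectified: a ray, as slopes to the right and down, at radius r is drawn at 1 + k1 r^2 times it, then the intrinsics apply), "R" (3x3) and "t" (3): a world point X has camera coordinates R X + t. Camera axes: x right, y down, z forward; pixel columns grow to the right and rows downward; lengths in m; the calibration is good to about 2 mm. A picture is of the moment at which its call begins. camera_params takes no time and is no camera call.
- robot.job_done(): hands the job in; it is judged then, once.
The state is a dict: "clock": time; "q": joint angles; "joint_velocities": joint speeds; "tau": joint torques, N m; "ee_pos": TCP position; "orientation": TCP orientation; "contact_force": force on the tool from outside, world axes, zero at the start; "wrist_torque": the same for the moment, N m; "width": finger opening in m; "grip_force": force on a finger pad.
Only numpy, scipy, OpenCV 4.12 (cv2) and the standard library are available. Lean on these libraries where they do the work, as an engineer would, in place of code of your own. Each camera call takes 0.05 s, during which the arm holds its last target. There are 200 camera calls.

## Working session

There is one attempt and no reset: what is moved stays moved. The work goes in short steps, Python scripts to look and compute and a tool call to move; the robot and the scene stay as the last step left them, time stands still between calls to the robot, and variables do not carry over. Pictures are saved under pics/ and viewed, at most 10 in all, crops included, and the job is handed in when it is done.

Besides the shell and the picture viewer there is one more tool, called by a JSON object that holds its "op" and its "data". arm_command: Moves the arm, as the interface text tells. Shift numbers are shares of 1000 mm and turn numbers shares of 60 degrees, none past 1 either way. Its arguments: {"type":"object","properties":{"steps":{"type":"array","items":{"type":"number"}},"grip_force":{"type":"number"}},"required":["steps"]}

```bash
mkdir -p pics; ls; python3 - <<'E'
from plant import robot
import cv2,numpy as np
for n in("scene","top"):
    im=robot.snapshot(n); cv2.imwrite(f"pics/{n}0.png",im[:,:,::-1])
    print(n,{k:np.round(v,4).tolist() for k,v in robot.camera_params(n).items()})
o=robot.get_obs();print(o)
E
```

```text
pics
scene {'fov_y': 57.7368, 'cx': 279.4889, 'cy': 205.0086, 'k1': -0.0744, 'R': [[-0.1321, 0.991, 0.0206], [0.6819, 0.106, -0.7238], [-0.7194, -0.0816, -0.6898]], 't': [0.112, -0.2799, 1.6137]}
top {'fov_y': 45.2316, 'cx': 287.3681, 'cy': 213.1345, 'k1': -0.0107, 'R': [[-0.0157, -0.9998, 0.0125], [-0.9959, 0.0146, -0.0897], [0.0895, -0.0139, -0.9959]], 't': [-0.0398, 0.5293, 1.3404]}
{'clock': 0.1, 'q': array([ 1.21310551,  0.38414344,  0.01640406,  1.37108321, -0.00632754,
        1.3881997 , -0.04650413]), 'joint_velocities': array([-1.31033631e-03, -1.27273953e-03, -1.86733619e-03, -1.79341231e-03,
       -3.17830229e-04,  4.55003137e-05, -1.35947128e-03]), 'tau': array([ 3.06956601e-03, -6.29132509e+01,  8.47281888e-01, -3.72758853e+01,
        1.67525414e-02,  1.04302718e-02, -2.46402067e-05]), 'ee_pos': array([ 0.18147948, -0.59758198,  0.23037026]), 'orientation': array([-8.82014677e-04,  9.89154562e-01,  1.46875646e-01, -1.36085094e-04]), 'contact_force': array([ 0.90638852,  0.68171519, -0.38097999]), 'wrist_torque': array([0.01236628, 0.02607996, 0.01017985]), 'grip_force': 0.0, 'width': 0.08575547849609208}
```

View pics/scene0.png

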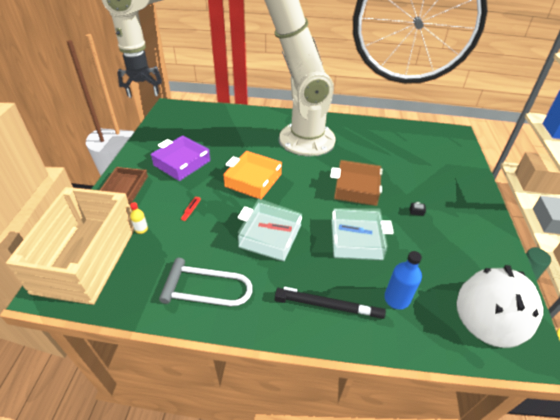

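View pics/top0.png

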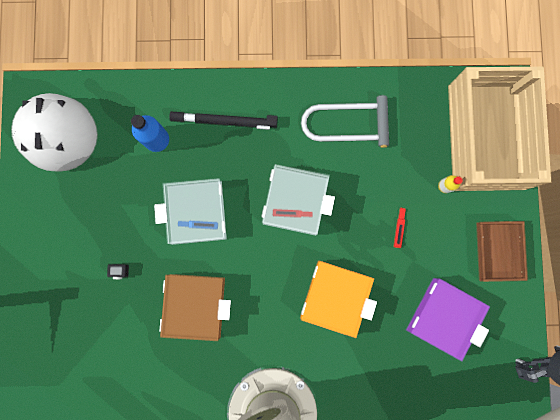

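The top view shows the red twin in the right-hand box (centre ~(297,200), white tab ~(327,205)). The stray red lever is at ~(400,228), and the blue lever is in the left box at ~(195,212). The scene view agrees.

```bash
cat > h.py <<'E'
from plant import robot
import cv2,numpy as np
from scipy.spatial.transform import Rotation as Ro
def cam(n):
    p=robot.camera_params(n); f=210/np.tan(np.radians(p["fov_y"]/2))
    return p,np.array([[f,0,p["cx"]],[0,f,p["cy"]],[0,0,1]]),np.array([p["k1"],0,0,0.])
def ray(n,uv):
    p,K,d=cam(n); s=cv2.undistortPoints(np.array(uv,float).reshape(-1,1,2),K,d)[:,0]
    R=np.array(p["R"]); D=np.c_[s,np.ones(len(s))]@R
    return -R.T@np.array(p["t"]),D
def onz(n,uv,z):
    c,D=ray(n,uv); return c+D*((z-c[2])/D[:,2])[:,None]
def proj(n,X):
    p,K,d=cam(n); return cv2.projectPoints(np.array(X,float).reshape(-1,1,3),cv2.Rodrigues(np.array(p["R"]))[0],np.array(p["t"],float),K,d)[0][:,0]
def blobs(im,lo,hi,roi,mn=15):
    hsv=cv2.cvtColor(im,cv2.COLOR_RGB2HSV); m=cv2.inRange(hsv,np.array(lo),np.array(hi))
    k=np.zeros_like(m);x0,y0,x1,y1=roi;k[y0:y1,x0:x1]=m[y0:y1,x0:x1]
    cs,_=cv2.findContours(k,cv2.RETR_EXTERNAL,cv2.CHAIN_APPROX_NONE)
    return [c for c in cs if cv2.contourArea(c)>mn]
E
python3 - <<'E'
from h import *
im=cv2.imread("pics/top0.png")[:,:,::-1].copy(); sc=cv2.imread("pics/scene0.png")[:,:,::-1].copy()
def rep(n,c,z):
    r=cv2.minAreaRect(c); P=onz(n,cv2.boxPoints(r),z); e=P[1]-P[0],P[2]-P[1]; L=[np.linalg.norm(v) for v in e]; v=e[int(L[1]>L[0])]
    print(n,np.round(r[0],1),"ctr",np.round(P.mean(0),4),"LW",np.round(L,3),"longdir",round(np.degrees(np.arctan2(v[1],v[0])),1))
for lo,hi,roi,z in[((0,150,90),(8,255,255),(380,190,420,260),.009),((0,60,60),(10,255,255),(262,165,330,235),.012),((0,0,225),(180,25,255),(314,185,345,225),.055),((0,0,225),(180,25,255),(145,195,172,235),.055)]:
    for c in blobs(im,lo,hi,roi): rep("top",c,z)
for lo,hi,roi,z in[((0,150,90),(8,255,255),(175,190,210,230),.009),((0,0,225),(180,25,255),(232,200,262,225),.055)]:
    for c in blobs(sc,lo,hi,roi): rep("scene",c,z)
# box lid corners by hand from the view
print(np.round(onz("top",[(276,165),(330,176),(316,235),(263,224)],.054),3))
cv2.imwrite("pics/crop.png",cv2.resize(im[150:260,250:430,::-1],None,fx=4.4,fy=4.4,interpolation=cv2.INTER_CUBIC))
print(onz("top",[(447,187)],0.0), onz("top",[(460,182)],0.11))
E
```

```text
top [399.9 227.5] ctr [ 0.4862 -0.3557  0.009 ] LW [0.109 0.021] longdir -10.1
top [292.4 213. ] ctr [ 0.5298 -0.0619  0.012 ] LW [0.019 0.107] longdir -93.9
top [326.6 205.5] ctr [ 0.5448 -0.1518  0.055 ] LW [0.107 0.031] longdir -12.5
top [160.1 211.1] ctr [0.5361 0.2884 0.055 ] LW [0.03  0.063] longdir -175.9
scene [189.9 208.3] ctr [ 0.4895 -0.3532  0.009 ] LW [0.116 0.029] longdir 168.7
scene [257.4 219.7] ctr [ 0.5527 -0.11    0.055 ] LW [0.056 0.027] longdir 166.9
scene [245.7 213.6] ctr [ 0.5317 -0.1514  0.055 ] LW [0.06  0.041] longdir 169.6
[[ 0.655 -0.019  0.054]
 [ 0.624 -0.163  0.054]
 [ 0.467 -0.122  0.054]
 [ 0.498  0.017  0.054]]
[[ 0.59724552 -0.49335651  0.        ]] [[ 0.59454561 -0.49052658  0.11      ]]
```

View pics/crop.png

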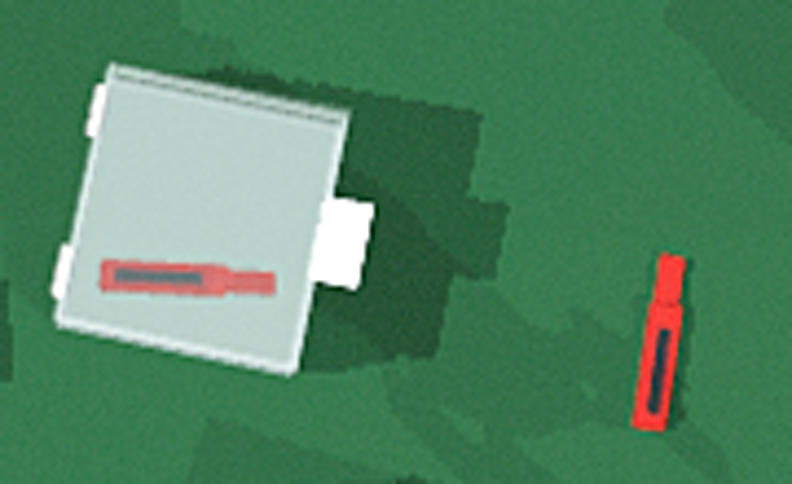

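The crop confirms it: box front direction is about -102°, lid centre ~(0.561,-0.072) and tab edge ~(0.540,-0.170). The twin lies in the near half, so the far half is free. I'll raise the lid with shut fingers tilted under the tab.

```bash
cat >> h.py <<'E'
U=np.array([np.cos(np.radians(-102.2)),np.sin(np.radians(-102.2)),0]); V=np.array([-U[1],U[0],0]); C=np.array([.561,-.072,0])
H=C-.075*U+[0,0,.05]
def orient(yaw_y,tilt):  # tool y heading (deg), tool tipped about own y by tilt (deg)
    a=np.radians(yaw_y); y=np.array([np.cos(a),np.sin(a),0]); z=np.array([0,0,-1.]); x=np.cross(y,z)
    return Ro.from_matrix(np.c_[x,y,z])*Ro.from_rotvec([0,np.radians(tilt),0])
YV=-12.2
def now():
    o=robot.get_obs(); q=o["orientation"]; return o["ee_pos"],Ro.from_quat(np.r_[q[1:],q[0]])
def go(p,R,frm=None):
    p0,R0=frm or now(); s=R0.inv().apply(np.array(p)-p0); w=(R0.inv()*R).as_rotvec(degrees=True)/60
    print("shift",np.round(s,4),"turn",np.round(w,3),"dist",round(np.linalg.norm(s),3)); return (np.array(p),R)
E
python3 - <<'E'
from h import *
print(U,V,H)
P=C+.17*U+[0,0,.2]
a=go(P,orient(YV,0)); go(P,orient(YV,55),a)
E
```

```text
[-0.2113248  -0.97741589  0.        ] [ 0.97741589 -0.2113248   0.        ] [0.57684936 0.00130619 0.05      ]
shift [ 0.4332 -0.244   0.0308] turn [-2.000e-03 -1.000e-03 -1.015e+00] dist 0.498
shift [0. 0. 0.] turn [-0.     0.917 -0.   ] dist 0.0
```

{"op": "arm_command", "data": {"steps": [0.04,-0.02,0,0,0,-0.1,1,0.08,-0.04,0,0,0,-0.2,1,0.12,-0.065,0,0,0,-0.3,1,0.16,-0.09,0,0,0,-0.4,1,0.2,-0.11,0,0,0,-0.5,1,0.23,-0.13,0,0,0,-0.6,1,0.26,-0.145,0,0,0,-0.7,1,0.29,-0.16,0,0,0,-0.8,1,0.32,-0.18,0,0,0,-0.9,1,0.35,-0.2,0,0,0,-1,1], "grip_force": 40}}

```text
clock: 0.93
ee_pos: [0.4593, -0.303, 0.231]
orientation: [-0.0, 0.781, 0.624, -0.0]
contact_force: [0.2, -0.6, -0.6]
width: 0.0004
grip_force: 0.0
```

```bash
python3 - <<'E'
from h import *
print(robot.get_obs()["q"])
go(C+.17*U+[0,0,.2],orient(YV,55))
E
```

```text
[ 0.81628242  0.243738   -0.3499051   1.56603725  0.08475083  1.34733732
  0.23399552]
shift [0.0778 0.0498 0.031 ] turn [ 0.004  0.916 -0.009] dist 0.097
```

{"op": "arm_command", "data": {"steps": [0.01,0.01,0,0,0.1,0,1,0.02,0.01,0,0,0.2,0,1,0.03,0.02,0,0,0.3,0,1,0.04,0.02,0.01,0,0.4,0,1,0.045,0.03,0.01,0,0.5,0,1,0.05,0.03,0.015,0,0.6,0,1,0.06,0.04,0.02,0,0.7,0,1,0.065,0.045,0.025,0,0.8,0,1,0.075,0.05,0.03,0,0.9,0,1,0.078,0.05,0.031,0,0.916,0,1]}}

```text
clock: 1.77
ee_pos: [0.5231, -0.241, 0.1952]
orientation: [-0.292, 0.695, 0.548, 0.363]
contact_force: [-1.3, 0.2, -2.4]
width: -0.0001
grip_force: 0.0
```

```bash
python3 - <<'E'
from h import *
p,R=now();print(robot.get_obs()["q"],p,R.as_matrix()[:,2])
O=orient(YV,55)
a=go(C+.17*U+[0,0,.2],O)
b=go(C+.17*U+[0,0,.022],O)
c=go(C+.09*U+[0,0,.022],O)
# arc, relative to insertion pose
for th in range(0,100,10):
    t=np.radians(th); r=.155
    X=H+U*(r*np.cos(t))+[0,0,r*np.sin(t)-.028*np.cos(t)]+U*.028*np.sin(t)
    print(th,end=" ");go(X,O,c)
E
```

```text
[ 1.08349862  0.72203159 -0.42710837  1.34021632 -0.55904643  1.62682238
  0.56286568] [ 0.52312735 -0.24102466  0.19516736] [ 0.18510938  0.80292849 -0.56660423]
shift [ 0.0058  0.0012 -0.0001] turn [ 0.011 -0.008 -0.017] dist 0.006
shift [-0.1408  0.0026  0.1008] turn [ 0.011 -0.008 -0.017] dist 0.173
shift [-0.0955  0.0011  0.1667] turn [ 0.011 -0.008 -0.017] dist 0.192
0 shift [ 0.0057 -0.      0.0082] turn [0. 0. 0.] dist 0.01
10 shift [ 0.0267 -0.     -0.0095] turn [0. 0. 0.] dist 0.028
20 shift [ 0.0504 -0.     -0.0234] turn [0. 0. 0.] dist 0.056
30 shift [ 0.0762 -0.     -0.0329] turn [0. 0. 0.] dist 0.083
40 shift [ 0.1032  0.     -0.0378] turn [0. 0. 0.] dist 0.11
50 shift [ 0.1306 -0.     -0.0379] turn [0. 0. 0.] dist 0.136
60 shift [ 0.1577  0.     -0.0332] turn [0. 0. 0.] dist 0.161
70 shift [ 0.1835 -0.     -0.0239] turn [0. 0. 0.] dist 0.185
80 shift [ 0.2074  0.     -0.0103] turn [0. 0. 0.] dist 0.208
90 shift [ 0.2285 -0.      0.0073] turn [0. 0. 0.] dist 0.229
```

{"op": "arm_command", "data": {"steps": [-0.03,0,0.02,0,0,0,1,-0.06,0,0.04,0,0,0,1,-0.09,0,0.065,0,0,0,1,-0.12,0.002,0.085,0,0,0,1,-0.141,0.002,0.1,0,0,0,1,-0.141,0.002,0.1,0,0,0,1,-0.13,0.002,0.117,0,0,0,1,-0.118,0.002,0.133,0,0,0,1,-0.106,0.001,0.15,0,0,0,1,-0.097,0.001,0.164,0,0,0,1]}}

```text
clock: 2.6
ee_pos: [0.5447, -0.1627, 0.0295]
orientation: [-0.286, 0.694, 0.553, 0.361]
contact_force: [-0.8, 0.1, 0.1]
width: 0.0
grip_force: 0.0
```

```bash
python3 - <<'E'
from h import *
p,R=now();o=robot.get_obs();print(p-C,(p-C)@U,o["contact_force"])
im=robot.snapshot("scene");cv2.imwrite("pics/s1.png",cv2.resize(im[130:290,120:360,::-1],None,fx=3,fy=3))
c=go(p,R)
for th in range(10,105,10):
    t=np.radians(th); r=.155
    X=H+U*(r*np.cos(t))+[0,0,r*np.sin(t)-.028*np.cos(t)]+U*.028*np.sin(t)
    print(th,end=" ");go(X,R)
E
```

```text
[-0.01625368 -0.0907009   0.02949563] 0.09208730683574193 [-0.79568522  0.0689575   0.07358342]
shift [-0.0029  0.0004 -0.0031] turn [-0.003 -0.003  0.002] dist 0.004
10 shift [ 0.0188 -0.0029 -0.0066] turn [-0.003 -0.003  0.002] dist 0.02
20 shift [ 0.0425 -0.0028 -0.0205] turn [-0.003 -0.003  0.002] dist 0.047
30 shift [ 0.0683 -0.0028 -0.0299] turn [-0.003 -0.003  0.002] dist 0.075
40 shift [ 0.0953 -0.0029 -0.0348] turn [-0.003 -0.003  0.002] dist 0.102
50 shift [ 0.1228 -0.003  -0.0349] turn [-0.003 -0.003  0.002] dist 0.128
60 shift [ 0.1498 -0.0031 -0.0302] turn [-0.003 -0.003  0.002] dist 0.153
70 shift [ 0.1757 -0.0033 -0.021 ] turn [-0.003 -0.003  0.002] dist 0.177
80 shift [ 0.1995 -0.0035 -0.0073] turn [-0.003 -0.003  0.002] dist 0.2
90 shift [ 0.2206 -0.0037  0.0103] turn [-0.003 -0.003  0.002] dist 0.221
100 shift [ 0.2383 -0.004   0.0312] turn [-0.003 -0.003  0.002] dist 0.24
```

View pics/s1.png

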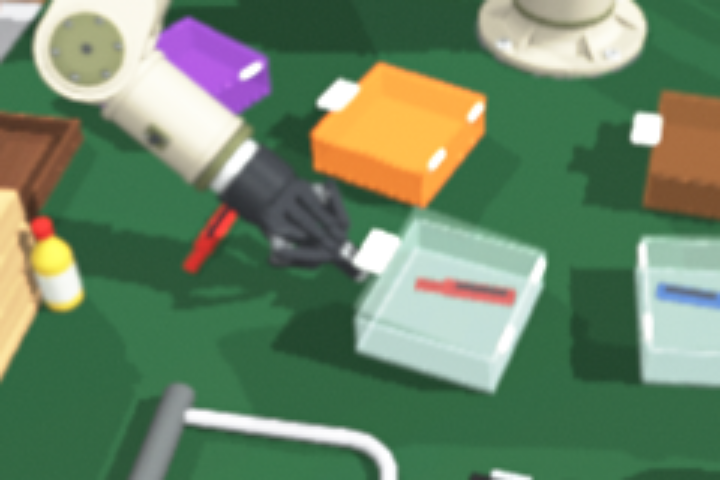

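The picture shows the finger tip just under the tab (~(365,272) in the crop). I'll insert a bit deeper, then lift along the arc.

{"op": "arm_command", "data": {"steps": [0.005,0,0.007,0,0,0,1,0.012,0,0.003,0,0,0,1,0.019,0,-0.004,0,0,0,1,0.03,0,-0.01,0,0,0,1,0.042,0,-0.018,0,0,0,1,0.055,0,-0.023,0,0,0,1,0.068,0,-0.028,0,0,0,1,0.08,0,-0.032,0,0,0,1,0.095,0,-0.034,0,0,0,1,0.095,0,-0.034,0,0,0,1]}}

```text
clock: 3.48
ee_pos: [0.551, -0.1363, 0.1277]
orientation: [-0.286, 0.694, 0.553, 0.362]
contact_force: [-0.5, 1.0, 0.6]
width: -0.0004
grip_force: 0.0
```

```bash
python3 - <<'E'
from h import *
p,R=now();o=robot.get_obs();print(p,(p-C)@U,o["contact_force"])
im=robot.snapshot("scene");cv2.imwrite("pics/s2.png",cv2.resize(im[130:290,120:360,::-1],None,fx=3,fy=3))
for th in range(40,105,10):
    t=np.radians(th); r=.155
    X=H+U*(r*np.cos(t))+[0,0,r*np.sin(t)-.028*np.cos(t)]+U*.028*np.sin(t)
    print(th,end=" ");go(X,R)
E
```

```text
[ 0.55103649 -0.13634339  0.12773565] 0.0649957841714877 [-0.45209835  1.02955188  0.62274358]
40 shift [ 0.0039 -0.0035  0.002 ] turn [-0.     0.    -0.001] dist 0.006
50 shift [ 0.0313 -0.0037  0.0019] turn [-0.     0.    -0.001] dist 0.032
60 shift [ 0.0584 -0.0039  0.0065] turn [-0.     0.    -0.001] dist 0.059
70 shift [ 0.0842 -0.0042  0.0158] turn [-0.     0.    -0.001] dist 0.086
80 shift [ 0.1081 -0.0045  0.0294] turn [-0.     0.    -0.001] dist 0.112
90 shift [ 0.1292 -0.0048  0.0469] turn [-0.     0.    -0.001] dist 0.138
100 shift [ 0.147  -0.0052  0.0678] turn [-0.     0.    -0.001] dist 0.162
```

View pics/s2.png

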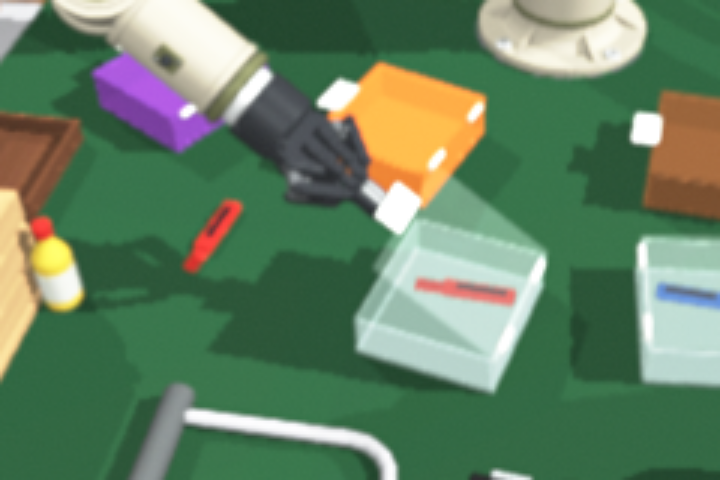

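The lid is rising, with the white tab at ~(398,208) in the crop. I'll carry on past upright.

{"op": "arm_command", "data": {"steps": [0.018,0,0.001,0,0,0,1,0.031,0,0.002,0,0,0,1,0.045,0,0.004,0,0,0,1,0.058,-0.001,0.007,0,0,0,1,0.071,-0.001,0.011,0,0,0,1,0.084,-0.001,0.016,0,0,0,1,0.096,-0.001,0.022,0,0,0,1,0.108,-0.001,0.029,0,0,0,1,0.129,-0.001,0.047,0,0,0,1,0.14,-0.001,0.06,0,0,0,1]}}

```text
clock: 4.37
ee_pos: [0.5788, -0.0088, 0.2058]
orientation: [-0.287, 0.694, 0.552, 0.362]
contact_force: [1.7, -1.5, 0.1]
width: 0.0
grip_force: 1.0
```

```bash
cat >> h.py <<'E'
def tabang(n,roi):
    im=robot.snapshot(n)
    for c in blobs(im,(0,0,200),(180,40,255),roi,20):
        m=cv2.moments(c); uv=(m["m10"]/m["m00"],m["m01"]/m["m00"])
        th=np.radians(np.arange(-5,112,.5)); X=H+.1625*(np.cos(th)[:,None]*U+np.sin(th)[:,None]*[0,0,1.])
        e=np.linalg.norm(proj(n,X)-uv,axis=1); i=e.argmin(); print(n,np.round(uv,1),"area",cv2.contourArea(c),"ang",np.degrees(th[i]),"err px",round(e[i],1))
    return im
E
python3 - <<'E'
from h import *
p,R=now();o=robot.get_obs();print(p,(p-C)@U,o["contact_force"])
im=tabang("scene",(235,130,330,270));cv2.imwrite("pics/s3.png",cv2.resize(im[100:290,120:360,::-1],None,fx=3,fy=3))
E
```

```text
[ 0.57876457 -0.00880713  0.20581677] -0.06551980866532632 [ 1.69231163 -1.45931364  0.11456079]
scene [272.5 242.4] area 673.5 ang -5.0 err px 36.7
scene [291.8 189.5] area 115.5 ang 87.0 err px 0.3
scene [243.  146.9] area 73.0 ang 51.5 err px 47.8
scene [309.5 143.5] area 608.5 ang 92.0 err px 49.2
scene [238.4 134.7] area 71.5 ang 51.5 err px 60.7
```

View pics/s3.png

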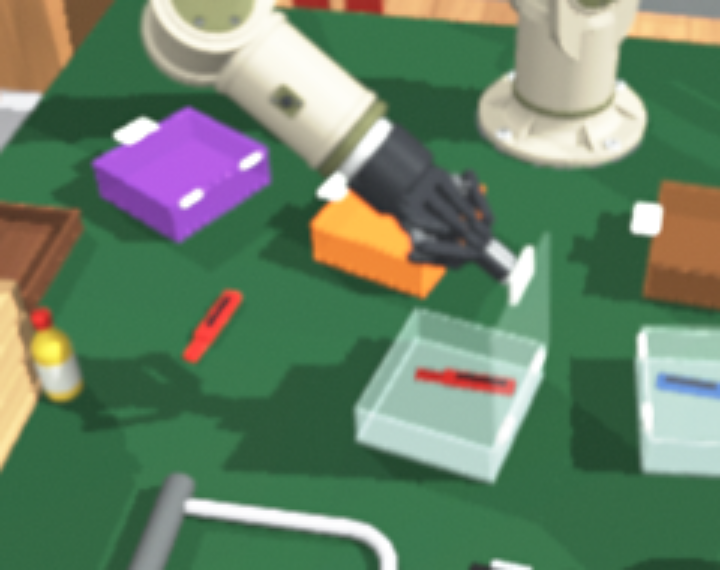

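Lid is at ~87° (tab at ~(292,189) in the full picture). I'll nudge it a little further, then back off to the stray lever.

```bash
python3 - <<'E'
from h import *
p,R=now()
a=go(p-.018*U,R); b=go(np.array([.52,-.18,.28]),R); go(np.array([.52,-.22,.28]),orient(YV,0))
G=np.array([.4775,-.3528,0]); 
E
```

```text
shift [ 0.0103 -0.0002  0.0148] turn [0. 0. 0.] dist 0.018
shift [-0.0449 -0.0184 -0.193 ] turn [0. 0. 0.] dist 0.199
shift [-0.0672 -0.0095 -0.225 ] turn [ 0.006 -0.918 -0.007] dist 0.235
```

{"op": "arm_command", "data": {"steps": [0.005,0,0.008,0,0,0,1,0.01,0,0.015,0,0,0,1,0.01,0,0.015,0,0,0,1,-0.005,0,-0.02,0,0,0,1,-0.02,0,-0.06,0,0,0,1,-0.03,-0.005,-0.1,0,-0.1,0,0.8,-0.04,-0.005,-0.14,0,-0.2,0,0.6,-0.05,-0.008,-0.18,0,-0.3,0,0.5,-0.06,-0.008,-0.21,0,-0.4,0,0.4,-0.067,-0.009,-0.225,0,-0.5,0,0.4]}}

```text
clock: 5.25
ee_pos: [0.5178, -0.2331, 0.2803]
orientation: [-0.131, 0.768, 0.605, 0.168]
contact_force: [0.3, -0.2, -0.6]
width: 0.051
grip_force: 0.0
```

```bash
python3 - <<'E'
from h import *
tabang("scene",(260,130,330,230))
im=tabang("top",(240,150,345,240))
for c in blobs(im,(0,150,90),(8,255,255),(380,190,420,260)):
    r=cv2.minAreaRect(c); print(onz("top",[r[0]],.009))
G=np.array([.4775,-.3528,.12])
go([.49,-.32,.2],orient(-50,0)); go(G,orient(-100.1,0))
E
```

```text
scene [295.8 223.4] area 75.0 ang 105.00000000000001 err px 30.8
scene [300.  192.9] area 69.5 ang 96.00000000000001 err px 0.8
scene [308.3 143. ] area 685.0 ang 91.0 err px 49.4
top [295.7 215.6] area 97.5 ang 59.00000000000001 err px 22.4
top [260.6 182.6] area 27.5 ang 95.5 err px 1.8
[[ 0.45888927 -0.35045613  0.009     ]]
shift [-0.1224 -0.0086  0.0335] turn [-0.127 -0.399  0.607] dist 0.127
shift [-0.1874 -0.0139  0.0917] turn [-0.308 -0.333  1.427] dist 0.209
```

{"op": "arm_command", "data": {"steps": [-0.012,0,0.003,-0.013,-0.04,0.06,0.4,-0.024,0,0.007,-0.025,-0.08,0.12,0.4,-0.036,0,0.01,-0.04,-0.12,0.18,0.4,-0.048,0,0.013,-0.05,-0.16,0.24,0.4,-0.06,0,0.017,-0.063,-0.2,0.3,0.4,-0.072,-0.004,0.02,-0.076,-0.24,0.36,0.4,-0.084,-0.006,0.023,-0.09,-0.28,0.42,0.4,-0.098,-0.008,0.027,-0.1,-0.32,0.49,0.4,-0.11,-0.008,0.03,-0.114,-0.36,0.55,0.4,-0.122,-0.009,0.033,-0.127,-0.4,0.607,0.4]}}

```text
clock: 6.18
ee_pos: [0.487, -0.3176, 0.1944]
orientation: [-0.006, 0.94, 0.34, -0.003]
contact_force: [-1.0, 0.5, 0.0]
width: 0.0509
grip_force: 0.0
```

```bash
python3 - <<'E'
from h import *
print(robot.get_obs()["q"])
for z in(.1,.004):go([.4775,-.3528,z],orient(-100.1,0))
E
```

```text
[ 0.72275763  0.33203989 -0.25242189  1.52999765  0.0808268   1.30216655
 -0.41544948]
shift [-0.0297  0.0221  0.0942] turn [-0.011  0.006  0.831] dist 0.101
shift [-0.0296  0.0233  0.1902] turn [-0.011  0.006  0.831] dist 0.194
```

{"op": "arm_command", "data": {"steps": [-0.005,0.004,0.015,0,0,0.11,0.4,-0.01,0.008,0.03,0,0,0.22,0.4,-0.015,0.012,0.045,0,0,0.33,0.4,-0.02,0.015,0.06,0,0,0.44,0.4,-0.025,0.018,0.07,0,0,0.55,0.4,-0.028,0.02,0.08,0,0,0.66,0.4,-0.03,0.022,0.09,-0.01,0,0.76,0.4,-0.03,0.022,0.1,-0.01,0.006,0.83,0.4,-0.03,0.023,0.12,-0.01,0.006,0.83,0.4,-0.03,0.023,0.14,-0.01,0.006,0.83,0.4]}}

```text
clock: 7.02
ee_pos: [0.4783, -0.3534, 0.0545]
orientation: [-0.001, 0.996, -0.086, 0.001]
contact_force: [0.9, -0.3, -0.5]
width: 0.0512
grip_force: 0.0
```

```bash
python3 - <<'E'
from h import *
print(robot.get_obs()["q"])
go([.4775,-.3528,.004],orient(-100.1,0))
im=robot.snapshot("top"); cv2.imwrite("pics/t1.png",cv2.resize(im[150:290,330:470,::-1],None,fx=4,fy=4))
E
```

```text
[ 0.65467082  0.46516491 -0.0914915   1.66670377  0.04606695  1.01104524
 -1.19552485]
shift [-0.001  -0.0004  0.0505] turn [-0.001 -0.001  0.003] dist 0.051
```

View pics/t1.png

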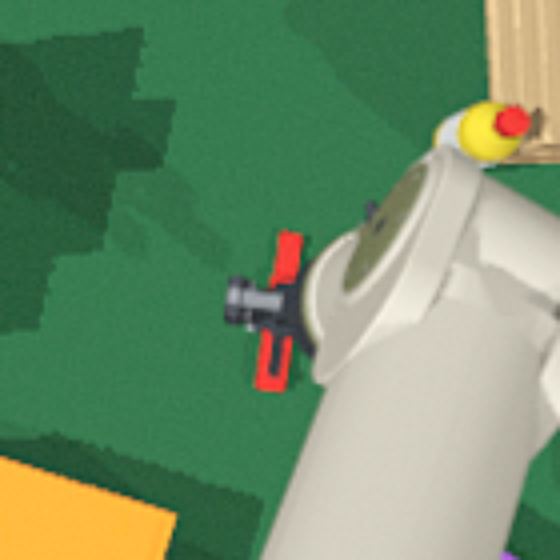

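The gripper sits across the stray lever, just behind its middle, and clear of the oil bottle. I'll go down and grip.

{"op": "arm_command", "data": {"steps": [0,0,0.02,0,0,0,0.4,0,0,0.04,0,0,0,0.4,0,0,0.048,0,0,0,0.4,0,0,0.05,0,0,0,0.4,0,0,0.05,0,0,0,1,0,0,0.05,0,0,0,1,0,0,0.05,0,0,0,1,0,0,0.05,0,0,0,1,0,0,0.05,0,0,0,1,0,0,0.05,0,0,0,1], "grip_force": 40}}

```text
clock: 7.9
ee_pos: [0.48, -0.3554, 0.0083]
orientation: [0.002, 0.996, -0.086, 0.003]
contact_force: [-1.0, 0.1, 6.4]
width: 0.0179
grip_force: 39.9
```

```bash
python3 - <<'E'
from h import *
p,R=now()
a=go(p+[0,0,.15],R)
g=C+.012*U+.025*V
m=go([.52,-.22,.2],orient(-60,0),a)
go(g+[0,0,.13],orient(YV,0),m)
E
```

```text
shift [ 0.0008  0.0005 -0.15  ] turn [0. 0. 0.] dist 0.15
shift [ 0.0165 -0.1401 -0.0421] turn [ 0.005 -0.004 -0.664] dist 0.147
shift [ 0.12  -0.082  0.07 ] turn [ 0.     0.    -0.797] dist 0.161
```

{"op": "arm_command", "data": {"steps": [0,0,-0.02,0,0,0,1,0,0,-0.05,0,0,0,1,0,0,-0.09,0,0,0,1,0,-0.01,-0.13,0,0,-0.1,1,0.003,-0.03,-0.16,0,0,-0.2,1,0.006,-0.055,-0.18,0,0,-0.3,1,0.009,-0.08,-0.19,0,0,-0.4,1,0.012,-0.105,-0.19,0,0,-0.5,1,0.015,-0.125,-0.19,0,0,-0.58,1,0.016,-0.14,-0.19,0,0,-0.664,1]}}

```text
clock: 8.73
ee_pos: [0.5192, -0.2165, 0.1973]
orientation: [0.002, 0.965, 0.262, 0.002]
contact_force: [0.3, 0.3, 0.3]
width: 0.0179
grip_force: 39.1
```

```bash
python3 - <<'E'
from h import *
print(robot.get_obs()["width"],robot.get_obs()["grip_force"])
g=C+.012*U+.025*V
for z in(.13,.024):go(g+[0,0,z],orient(YV,0))
E
```

```text
0.017873705298063234 39.103798270225525
shift [ 0.1193 -0.0781  0.0672] turn [ 0.005 -0.    -0.79 ] dist 0.158
shift [ 0.1191 -0.0786  0.1732] turn [ 0.005 -0.    -0.79 ] dist 0.224
```

{"op": "arm_command", "data": {"steps": [0.012,-0.008,0,0,0,-0.1,1,0.025,-0.016,0,0,0,-0.2,1,0.04,-0.025,0,0,0,-0.3,1,0.055,-0.035,0.01,0,0,-0.4,1,0.07,-0.045,0.02,0,0,-0.5,1,0.085,-0.055,0.03,0,0,-0.6,1,0.1,-0.065,0.04,0.003,0,-0.7,1,0.11,-0.072,0.05,0.005,0,-0.79,1,0.119,-0.078,0.06,0.005,0,-0.79,1,0.119,-0.078,0.067,0.005,0,-0.79,1]}}

```text
clock: 9.57
ee_pos: [0.5829, -0.0894, 0.1285]
orientation: [-0.001, 0.78, 0.625, -0.0]
contact_force: [-0.3, -0.7, -1.4]
width: 0.0175
grip_force: 39.1
```

```bash
python3 - <<'E'
from h import *
g=C+.012*U+.025*V
go(g+[0,0,.022],orient(YV,0))
im=robot.snapshot("scene")
cv2.imwrite("pics/s4.png",cv2.resize(im[110:290,180:360,::-1],None,fx=3.3,fy=3.3))
E
```

```text
shift [2.000e-04 1.000e-04 1.065e-01] turn [-0.002 -0.001 -0.006] dist 0.106
```

View pics/s4.png

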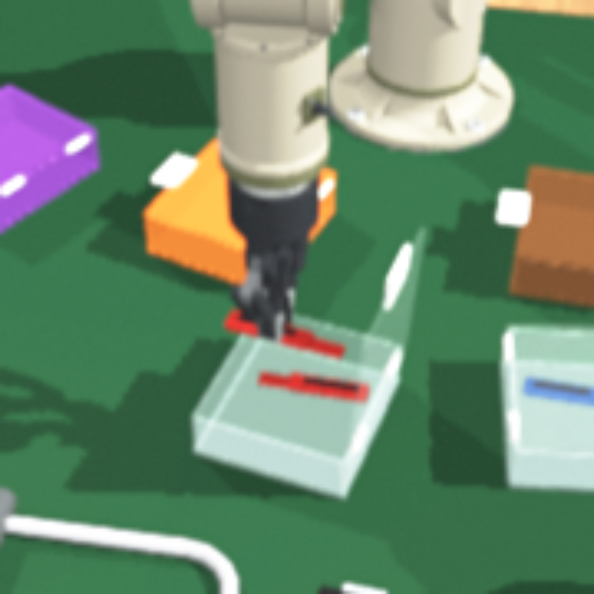

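```bash
python3 - <<'E'
from h import *
im=cv2.imread("pics/s4.png")
for P in onz("scene",[(180+228/3.3,110+322/3.3),(180+345/3.3,110+350/3.3)],.125): print(P,(P-C)@U,(P-C)@V)
E
```

```text
[ 0.57442817 -0.12969573  0.125     ] 0.0535550231589274 0.025317442974548368
[ 0.59344499 -0.0217724   0.125     ] -0.05594969131974153 0.021097915057411206
```

Lever ends work out at u = -56..+54 mm and v ≈ 23 mm in the box, so it fits. I'll lower and release it with a partial opening.

{"op": "arm_command", "data": {"steps": [0,0,0.03,0,0,0,1,0,0,0.06,0,0,0,1,0,0,0.085,0,0,0,1,0,0,0.1,0,0,0,1,0,0,0.108,0,0,0,1,0,0,0.111,0,0,0,1,0,0,0.111,0,0,0,0.6,0,0,0.111,0,0,0,0.55,0,0,0.111,0,0,0,0.55,0,0,0.1,0,0,0,0.55]}}

```text
clock: 10.45
ee_pos: [0.5818, -0.0923, 0.0291]
orientation: [-0.001, 0.78, 0.625, -0.001]
contact_force: [-0.9, -0.1, -0.3]
width: 0.0383
grip_force: 0.0
```

{"op": "arm_command", "data": {"steps": [0,0,-0.02,0,0,0,0.55,0,0,-0.05,0,0,0,0.55,0,0,-0.09,0,0,0,0.55,0,0,-0.13,0,0,0,0.7,0,0,-0.17,0,0,0,1,0,0,-0.21,0,0,0,1,0,0,-0.25,0,0,0,1,0,0,-0.26,0,0,0,1,0,0,-0.26,0,0,0,1,0,0,-0.26,0,0,0,1]}}

```text
clock: 11.28
ee_pos: [0.583, -0.092, 0.2914]
orientation: [0.001, 0.78, 0.625, 0.001]
contact_force: [0.0, 0.2, -0.8]
width: -0.0001
grip_force: 0.0
```

```bash
python3 - <<'E'
from h import *
im=tabang("scene",(260,150,330,230))
cv2.imwrite("pics/s5.png",cv2.resize(im[110:290,180:360,::-1],None,fx=3.3,fy=3.3))
a=go(H-.075*U+[0,0,.24],orient(YV,0))
b=go(H-.075*U+[0,0,.1],orient(YV,0))
go(H+.045*U+[0,0,.1],orient(YV,0),b)
E
```

```text
scene [295.7 223.4] area 77.5 ang 104.5 err px 30.8
scene [300.1 192.9] area 69.0 ang 96.00000000000001 err px 0.8
scene [311.  151.5] area 89.0 ang 94.0 err px 41.9
shift [ 0.1649 -0.0263 -0.0003] turn [-0.001  0.    -0.006] dist 0.167
shift [ 0.165  -0.0262  0.1397] turn [-0.001  0.    -0.006] dist 0.218
shift [-0.12  0.    0.  ] turn [0. 0. 0.] dist 0.12
```

View pics/s5.png

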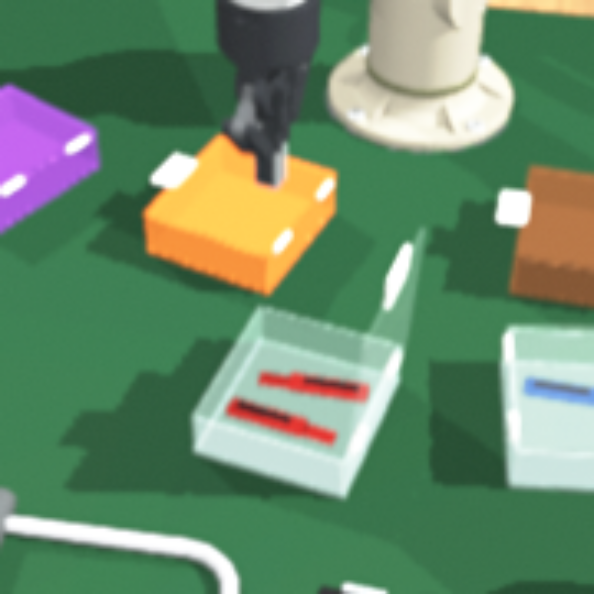

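Both red levers lie flat in the box: the stray at ~(280,420) and the twin at ~(313,386) in the crop. The lid stands at 96°. Next I go over the lid and push it back from behind.

{"op": "arm_command", "data": {"steps": [0.03,-0.005,0,0,0,0,1,0.065,-0.01,0,0,0,0,1,0.1,-0.015,0,0,0,0,1,0.135,-0.02,0,0,0,0,1,0.165,-0.026,0,0,0,0,1,0.165,-0.026,0.01,0,0,0,1,0.165,-0.026,0.04,0,0,0,1,0.165,-0.026,0.08,0,0,0,1,0.165,-0.026,0.12,0,0,0,1,0.165,-0.026,0.14,0,0,0,1]}}

```text
clock: 12.17
ee_pos: [0.5896, 0.0734, 0.1429]
orientation: [-0.002, 0.78, 0.625, -0.004]
contact_force: [-0.0, -0.8, -0.8]
width: -0.0
grip_force: 0.0
```

{"op": "arm_command", "data": {"steps": [-0.012,0,0,0,0,0,1,-0.025,0,0,0,0,0,1,-0.038,0,0,0,0,0,1,-0.05,0,0,0,0,0,1,-0.063,0,0,0,0,0,1,-0.075,0,0,0,0,0,1,-0.087,0,0,0,0,0,1,-0.1,0,0,0,0,0,1,-0.11,0,0,0,0,0,1,-0.11,0,0,0,0,0,1]}}

```text
clock: 13.0
ee_pos: [0.5688, -0.0364, 0.1496]
orientation: [0.0, 0.782, 0.624, -0.001]
contact_force: [-0.3, -0.4, 0.8]
width: -0.0001
grip_force: 0.0
```

```bash
python3 - <<'E'
from h import *
p,R=now(); print((p-H)@U,p,robot.get_obs()["contact_force"])
im=tabang("scene",(245,130,330,230));tabang("top",(270,160,345,240))
cv2.imwrite("pics/s6.png",cv2.resize(im[90:290,180:380,::-1],None,fx=3,fy=3))
E
```

```text
0.038577142306499335 [ 0.56875411 -0.03641206  0.14955687] [-0.34574059 -0.37836722  0.81928135]
scene [283.  221.2] area 224.5 ang 83.5 err px 32.4
scene [269.3 190.4] area 77.5 ang 62.50000000000001 err px 1.4
scene [306.8 143.3] area 757.0 ang 90.5 err px 48.7
top [288.4 198.3] area 2655.0 ang 70.0 err px 7.7
```

View pics/s6.png

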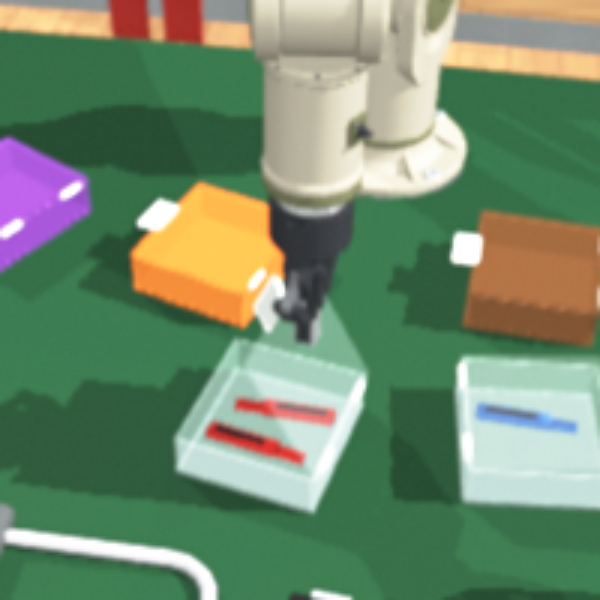

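The lid stands at roughly 60°, though the fingers hide part of the tab at ~(270,303) in the crop. I'll back off and measure it clear.

{"op": "arm_command", "data": {"steps": [0.015,0,0,0,0,0,1,0.04,0,0,0,0,0,1,0.075,0,0,0,0,0,1,0.09,0,0,0,0,0,1,0.09,0,-0.03,0,0,0,1,0.09,0,-0.07,0,0,0,1,0.09,0,-0.11,0,0,0,1,0.09,0,-0.15,0,0,0,1,0.09,0,-0.17,0,0,0,1,0.09,0,-0.17,0,0,0,1]}}

```text
clock: 13.93
ee_pos: [0.5907, 0.0562, 0.3258]
orientation: [0.002, 0.78, 0.626, 0.003]
contact_force: [-0.2, -0.6, -0.0]
width: 0.0001
grip_force: 0.0
```

```bash
python3 - <<'E'
from h import *
im=tabang("scene",(245,160,310,215));tabang("top",(285,160,345,240))
for c in blobs(im,(0,120,80),(8,255,255),(235,195,310,250)):
    r=cv2.minAreaRect(c);P=onz("scene",[r[0]],.013)[0];print("red",(P-C)@U,(P-C)@V)
E
```

```text
scene [270.3 190.7] area 128.0 ang 63.50000000000001 err px 1.9
top [297.7 192. ] area 138.5 ang 63.50000000000001 err px 0.9
red 0.004670793467877039 0.02554761799233785
red 0.01502601209597577 -0.02513172007307757
```

```bash
python3 -c "
from plant import robot
print(robot.job_done())"
```

```text
the job is handed in; nothing more can be done
None
```

The stray red lever lies flat beside its twin in the right-hand box, that lid stands at about 63° in both camera views, nothing else was deliberately touched, and the job is handed in; no verdict came back.

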